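# Canisters in order on the fir shelf

## Robot

A 6-joint arm with a two-finger parallel gripper is mounted at the origin on the work surface. World frame = base frame: x ahead of the robot, y to its left, z up, the work surface at z = 0. Lengths are in m, angles in degrees, forces in N, time in s.
With the tool pointing down it reaches from about 0.25 to 0.725 m from the base axis. Payload 9.7 kg.
Tool frame: the origin (TCP) lies midway between the tips of the shut fingers; the grasp point (between the pads) lies 19 mm behind it (bot.pinch_z is the distance from the TCP to the grasp point, in m); z points along the fingers, y is the line along which they close (so a half turn about z gives the same grasp; the last joint's range is limited). The gripper opens to 85 mm and grips with 20 to 120 N. Pads are 22 mm wide; open, the fingers measure 114 mm over their backs; the gripper's body (76 mm by 85 mm) begins 54 mm behind the grasp point. The pads swing forward as they close: fully open they stand 13 mm farther back than shut.
Start: joints at [63.656, 4.979, 10.078, 95.1, 0, 90], TCP at [0.244, 0.493, 0.2] pointing down, gripper open.
Joint ranges: [-179.16, 179.16], [-48.56, 103.87], [-65.8, 70.77], [-126.05, 130.52], [-82.76, 87.17], [-180, 180]. Speed limits (degrees/s): [127.2, 127.2, 147.25, 180, 180, 180].

## Interface

Orientations are given as [roll, pitch, yaw] about the fixed x, y, z axes, in that order (R = Rz(yaw) Ry(pitch) Rx(roll)).
In Python, from workcell import sensors, camera, ticket, bot gives the robot as it stands.
- The arm moves only by the shell command python3 -m handwheel 'ROWS' [FORCE]. ROWS is a JSON object of lists of equal length, an entry for each row: "gripper": the opening, from -1 (shut) to 1 (fully open); "slide": the shift along the tool's x, y, z in mm, a list of three; "yaw": the turn about the tool's z in rad. A call has 1 to 8 rows; each row shifts and turns the commanded pose from where the row before left it, along the tool's axes as they then stand; what a row does not reach is not made up. A row lasts 1/12 s, in which the tool goes at most 41.7 mm and 7.16 degrees, less where a joint would pass 70% of its speed; a pose out of reach is approached as far as the arm can. A call is refused whole if a number of a shift passes 41.7 or a number of a turn 0.125, either way. A call with a gripper value outside its range is refused whole. The fingers move at their own pace and stop on an object; FORCE is the grip in N (left out, the last holds). Time passes only in rows, so rows that do not move let the fingers close. It gives the time, the measured TCP pose, the force, the opening and the grip force at its end, in the units of the state.
- sensors.get_obs(): the state, without advancing time (a new reading comes with each control period).
- camera(name): name is "scene" or "top" or "wrist"; returns a dict with "img" (400x640x3 uint8, red, green, blue), "fx", "fy", "cx", "cy" (pixels), "R" (3x3) and "t" (3): a world point X has camera coordinates R X + t. Camera axes: x right, y down, z forward; pixel columns grow to the right and rows downward; lengths in m; the calibration is good to about 2 mm. The wrist camera is an equidistant fisheye: a pixel r from the principal point sees the ray r / f radians off the axis. A picture is of the moment at which its call begins. There is no depth.
- ticket.job_done(): hands the job in; it is judged then, once.
The state is a dict: "time": time; "q": joint angles; "qd": joint speeds; "joint_efforts": joint torques, N m; "ee_pos": TCP position; "tcp_rot": TCP orientation; "wrist_force": force on the tool from outside, world axes, zero at the start; "torque": the same for the moment, N m; "opening": finger opening in m; "grasp_force": force on a finger pad.
Only numpy, scipy, OpenCV 4.12 (cv2) and the standard library are available. Lean on these libraries where they do the work, as an engineer would, in place of code of your own. Each camera call takes 0.05 s, during which the arm holds its last target. There are 200 camera calls.

## Task

Put the four stoneware canisters from the steel drawer away on the fir shelf, each standing upright and centred on its own cork coaster, lined up in order of height with the tallest next to the brass stop and the shortest farthest from it. Tip none of them over on the way, leave the pinch bowl where it stands in the drawer, and let go of everything at the end.

Things in the scene. Friction and masses are not known exactly. Their poses are not given: they have to be found in the camera images.
- canister_terracotta: terracotta-orange stoneware canister with a flat lid of the same colour (lid part of it, does not come off) and a small pale wood disc in the lid's middle; shortest and slimmest of the four: plain upright cylinder 44 mm across, 66 mm tall, 0.08 to 0.45 kg. Origin: centre of its underside, z up. It starts standing in the steel drawer
- canister_white: off-white stoneware canister with a flat lid of the same colour (lid part of it, does not come off) and a small pale wood disc in the lid's middle; second shortest: plain upright cylinder 49 mm across, 84 mm tall, 0.08 to 0.45 kg. Origin: centre of its underside, z up. It starts standing in the steel drawer
- canister_green: sage green stoneware canister with a flat lid of the same colour (lid part of it, does not come off) and a small pale wood disc in the lid's middle; second tallest: plain upright cylinder 54 mm across, 102 mm tall, 0.08 to 0.45 kg. Origin: centre of its underside, z up. It starts standing in the steel drawer
- canister_blue: dark blue stoneware canister with a flat lid of the same colour (lid part of it, does not come off) and a small pale wood disc in the lid's middle; tallest and widest: plain upright cylinder 59 mm across, 120 mm tall, 0.08 to 0.45 kg. Origin: centre of its underside, z up. It starts standing in the steel drawer
- mark_a: one of four identical round cork coasters, 64 mm across, 3 mm thick, fixed in a straight row about 80 mm apart on one of the two low fir shelves (board 420 x 130 mm, top 60 mm above the table; the row runs along the board). The letter says nothing about its place in the row. Origin: centre of its underside, on the board; a canister stands on its top, 3 mm higher
- mark_b: one of four identical round cork coasters, 64 mm across, 3 mm thick, fixed in a straight row about 80 mm apart on one of the two low fir shelves (board 420 x 130 mm, top 60 mm above the table; the row runs along the board). The letter says nothing about its place in the row. Origin: centre of its underside, on the board; a canister stands on its top, 3 mm higher
- mark_c: one of four identical round cork coasters, 64 mm across, 3 mm thick, fixed in a straight row about 80 mm apart on one of the two low fir shelves (board 420 x 130 mm, top 60 mm above the table; the row runs along the board). The letter says nothing about its place in the row. Origin: centre of its underside, on the board; a canister stands on its top, 3 mm higher
- mark_d: one of four identical round cork coasters, 64 mm across, 3 mm thick, fixed in a straight row about 80 mm apart on one of the two low fir shelves (board 420 x 130 mm, top 60 mm above the table; the row runs along the board). The letter says nothing about its place in the row. Origin: centre of its underside, on the board; a canister stands on its top, 3 mm higher
- brass_stop: yellow brass bar, 14 mm along the row, 100 mm across it and 30 mm high, fixed across one end of the shelf that carries the coasters, about 65 mm beyond the centre of the nearest coaster; the other end has a like bar of dark steel. Origin: centre of its underside, on the board
- pinch_bowl: grey-brown stoneware pinch bowl, loose, 72 mm across the rim, 34 mm high; to be left in place. Origin: centre of its underside, on the floor of the drawer, an open steel tray about 280 mm wide inside (y), walls 30 mm above its floor. Canisters, bowl and a flat ring of measuring spoons stand in it in two columns along x, about 124 mm apart, 100 mm from row to row (each +-16 mm)
Mind the look-alikes: they are no part of the job. Leave any pink or red look-alike of the canister_blue alone.

How it is judged:
By the outcome, as a careful person would: the job done as asked, in the order asked, and still so for the second after the job is handed in, with the robot touching nothing.
It also fails if it takes over 112 s, if anything falls off the work surface, if the arm or the gripper's body presses on something with over 40 N, if the wrist force passes 120 N, or if a joint passes its speed limit or range.

## Working session

There is one attempt and no reset: what is moved stays moved. The work goes in short steps, Python scripts to look and compute and a shell command to move; the robot and the scene stay as the last step left them, time stands still between calls to the robot, and variables do not carry over. Pictures are saved under pics/ and viewed, at most 14 in all, crops included, and the job is handed in when it is done.

```bash
mkdir -p pics; ls; python3 - <<'E'
from workcell import sensors, camera, bot
import cv2,numpy as np
for n in ("scene","top"):
    c=camera(n); cv2.imwrite(f"pics/{n}0.png",c["img"][:,:,::-1]); np.savez(f"{n}0.npz",**c)
    print(n,c["fx"],c["fy"],c["cx"],c["cy"],np.round(c["R"],3).tolist(),np.round(c["t"],3))
print(sensors.get_obs(), bot.pinch_z)
E
```

```text
pics
scene 457.86483126369245 457.86483126369245 310.2722058451439 202.33575839506756 [[0.749, 0.662, 0.004], [0.424, -0.474, -0.772], [-0.509, 0.58, -0.636]] [-0.403 -0.147  1.536]
top 439.22800827919775 439.22800827919775 319.63610907040436 200.50462245349158 [[-0.028, -0.999, -0.026], [-0.99, 0.031, -0.137], [0.137, 0.022, -0.99]] [0.068 0.508 1.019]
{'time': 0.1, 'q': array([ 6.36553493e+01,  5.00730294e+00,  1.00376519e+01,  9.50985776e+01,
       -6.72758125e-05,  8.99983199e+01]), 'qd': array([ 0.03856304, -0.09254   ,  0.18705441,  0.0152552 ,  0.02939872,
        0.00467503]), 'joint_efforts': array([ 7.96799418e-05, -5.21560371e+01,  4.65654802e+01,  1.59467943e-02,
       -4.74873696e-05,  5.57099966e-06]), 'ee_pos': array([0.24396506, 0.49265801, 0.19924816]), 'tcp_rot': array([-1.79931771e+02,  6.52751152e-05,  1.53657029e+02]), 'wrist_force': array([-0.91145122, -0.29694576,  0.63336237]), 'torque': array([0.02797018, 0.00893345, 0.01021108]), 'grasp_force': 0.0, 'opening': 0.08549824973978071} 0.0187
```

View pics/top0.png

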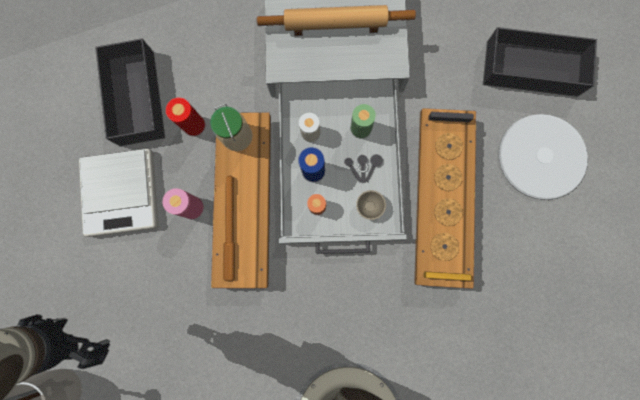

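View pics/scene0.png

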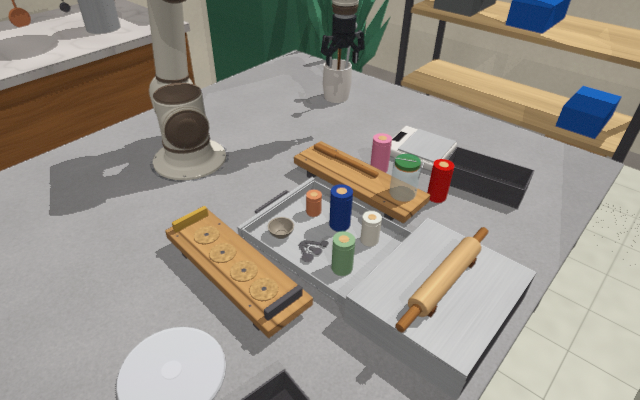

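The top view shows the drawer holding white (309,123), green (363,120), blue (312,163), terracotta (317,204), spoons (364,168) and bowl (371,204). The coaster shelf is on the right, with coasters at (449,145), (448,177), (448,211) and (445,246), and the brass stop at (447,276) nearest the robot.

Possible confusions:
- **Blue:** (312,163) against the red (180,110) and pink (177,202) look-alikes. Blue fits by colour and because it stands in the drawer.
- **Green:** (363,120) against the glass jar with a green lid (227,122). The sage green one in the drawer, with a wood disc, fits.
- **Shelf:** the right one has the coasters and brass; the left one has a utensil.

Next I measure, and confirm the targets in one crop.

```bash
cat > h.py <<'E'
import numpy as np,cv2
def ray(c,px):
    R,t=c["R"],c["t"]; d=R.T@np.array([(px[0]-c["cx"])/c["fx"],(px[1]-c["cy"])/c["fy"],1.]); return -R.T@t,d/np.linalg.norm(d)
def fray(c,px):
    u=(px[0]-c["cx"])/c["fx"];v=(px[1]-c["cy"])/c["fy"];th=np.hypot(u,v);s=np.sinc(th/np.pi)
    return -c["R"].T@c["t"],c["R"].T@np.array([u*s,v*s,np.cos(th)])
def plane(r,z): o,d=r; return o+d*(z-o[2])/d[2]
def tri(*rs):
    A=sum(np.eye(3)-np.outer(d,d) for o,d in rs);b=sum((np.eye(3)-np.outer(d,d))@o for o,d in rs)
    X=np.linalg.solve(A,b);return X,max(np.linalg.norm((np.eye(3)-np.outer(d,d))@(X-o)) for o,d in rs)
def proj(c,X):
    p=c["R"]@X+c["t"];return c["cx"]+c["fx"]*p[0]/p[2],c["cy"]+c["fy"]*p[1]/p[2]
def blobs(img,lo,hi,box,amin=8):
    x0,y0,x1,y1=box;h=cv2.cvtColor(np.ascontiguousarray(img[y0:y1,x0:x1]),cv2.COLOR_RGB2HSV)
    m=cv2.inRange(h,lo,hi);n,l,s,ce=cv2.connectedComponentsWithStats(m)
    return sorted([(int(s[i,4]),round(ce[i][0]+x0,1),round(ce[i][1]+y0,1),s[i,:4].tolist()) for i in range(1,n) if s[i,4]>=amin],reverse=True)
E
python3 - <<'E'
from h import *
T=dict(np.load("top0.npz"));S=dict(np.load("scene0.npz"))
hs=cv2.cvtColor(T["img"],cv2.COLOR_RGB2HSV);h2=cv2.cvtColor(S["img"],cv2.COLOR_RGB2HSV)
for p in [(309,124),(363,116),(311,160),(316,204),(316,198),(445,246),(447,276),(305,117)]: print(p,hs[p[1],p[0]])
print('S')
for p in [(372,216),(344,239),(341,190),(314,193),(314,205),(205,236),(190,218)]: print(p,h2[p[1],p[0]])
for im,b in((T["img"],(285,100,395,225)),(S["img"],(290,170,390,280))):
    print(blobs(im,(5,60,150),(22,190,255),b))
a=cv2.resize(np.ascontiguousarray(T["img"][95:295,275:480]),None,fx=2.9,fy=2.9,interpolation=cv2.INTER_CUBIC)
cv2.imwrite("pics/crop1.png",a[:,:,::-1])
E
```

```text
(309, 124) [ 18 122 213]
(363, 116) [ 18 123 217]
(311, 160) [ 19 117 215]
(316, 204) [ 17 125 213]
(316, 198) [ 12 142 217]
(445, 246) [130   9  82]
(447, 276) [ 20 179 199]
(305, 117) [ 90   2 215]
S
(372, 216) [ 18 102 224]
(344, 239) [ 18 102 224]
(341, 190) [ 18 102 226]
(314, 193) [ 18 102 223]
(314, 205) [  9 148 131]
(205, 236) [ 17 112 187]
(190, 218) [ 20 171 128]
[(282, np.float64(316.0), np.float64(202.7), [22, 94, 19, 18]), (103, np.float64(311.0), np.float64(159.4), [21, 54, 11, 12]), (79, np.float64(363.5), np.float64(114.6), [74, 10, 10, 10]), (63, np.float64(308.5), np.float64(122.1), [19, 18, 10, 9])]
[(1029, np.float64(361.9), np.float64(180.3), [29, 0, 71, 28]), (134, np.float64(313.4), np.float64(194.1), [16, 19, 16, 11]), (52, np.float64(343.5), np.float64(238.5), [49, 66, 10, 6]), (49, np.float64(341.4), np.float64(190.5), [47, 18, 10, 6]), (36, np.float64(371.6), np.float64(216.5), [78, 44, 8, 6])]
```

View pics/crop1.png

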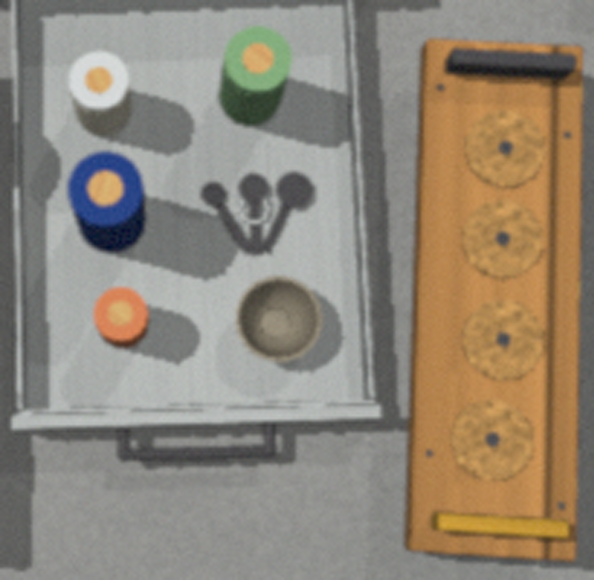

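The crop confirms the four canisters, each with a wood disc, plus the bowl and spoons. It also shows four coasters with dark centre dots (crop (505,148), (503,239), (503,340), (492,440)), and the brass bar below them. Now I triangulate discs and dots.

```bash
python3 - <<'E'
from h import *
T=dict(np.load("top0.npz"));S=dict(np.load("scene0.npz"))
t=blobs(T["img"],(16,60,150),(22,190,255),(285,100,395,225));s=blobs(S["img"],(16,60,170),(22,140,255),(300,185,390,250))
print(t);print(s)
td={};sd={}
for k,p in dict(white=(308,122),green=(363,115),blue=(311,160),terra=(316,203)).items(): td[k]=min(t,key=lambda b:np.hypot(b[1]-p[0],b[2]-p[1]))[1:3]
for k,p in dict(white=(372,216),green=(344,239),blue=(341,190),terra=(314,194)).items(): sd[k]=min(s,key=lambda b:np.hypot(b[1]-p[0],b[2]-p[1]))[1:3]
for k in td:
    X,e=tri(ray(T,td[k]),ray(S,sd[k]));print(k,X.round(4),round(e*1e3,2),td[k],sd[k])
# coaster dots: dark low-sat
t=blobs(T["img"],(0,0,0),(180,75,125),(435,133,462,258),3);s=blobs(S["img"],(0,0,0),(180,90,110),(195,225,275,300),2)
print([b[:3] for b in t]);print([b[:3] for b in s])
for n,p in (("brass",(447,276)),): print(blobs(T["img"],(15,150,120),(28,255,255),(415,262,480,288))[:3], blobs(S["img"],(17,150,70),(28,255,255),(165,200,215,240))[:3])
for p in [(447,276),(445,246),(448,211),(448,177),(449,145)]: print(plane(ray(T,p),.06).round(3))
# drawer floor/wall/cabinet: corner sample
for p in [(282,80),(400,80),(281,238),(406,236)]: print('dr',plane(ray(T,p),.05).round(3))
E
```

```text
[(89, np.float64(311.0), np.float64(159.3), [21, 55, 11, 10]), (79, np.float64(363.5), np.float64(114.6), [74, 10, 10, 10]), (62, np.float64(308.6), np.float64(122.1), [19, 18, 10, 9]), (43, np.float64(316.1), np.float64(202.5), [28, 99, 7, 8])]
[(158, np.float64(376.5), np.float64(187.6), [61, 0, 29, 9]), (108, np.float64(361.9), np.float64(190.2), [49, 0, 25, 12]), (52, np.float64(343.5), np.float64(238.5), [39, 51, 10, 6]), (40, np.float64(341.2), np.float64(190.5), [37, 3, 9, 6]), (36, np.float64(371.6), np.float64(216.5), [68, 29, 8, 6]), (21, np.float64(313.6), np.float64(193.7), [11, 7, 6, 4])]
white [0.6852 0.0708 0.0957] 1.34 (np.float64(308.6), np.float64(122.1)) (np.float64(371.6), np.float64(216.5))
green [ 0.6925 -0.0555  0.1135] 1.31 (np.float64(363.5), np.float64(114.6)) (np.float64(343.5), np.float64(238.5))
blue [0.5881 0.0659 0.132 ] 1.46 (np.float64(311.0), np.float64(159.3)) (np.float64(341.2), np.float64(190.5))
terra [0.499  0.0591 0.0781] 1.16 (np.float64(316.1), np.float64(202.5)) (np.float64(313.6), np.float64(193.7))
[(14, np.float64(444.5), np.float64(246.3
[... 337 characters left out ...]
np.float64(288.1)), (6, np.float64(243.0), np.float64(269.5)), (6, np.float64(222.0), np.float64(251.5)), (5, np.float64(206.2), np.float64(233.6)), (4, np.float64(268.5), np.float64(252.0)), (2, np.float64(271.5), np.float64(251.5)), (2, np.float64(271.0), np.float64(254.5)), (2, np.float64(264.5), np.float64(245.5)), (2, np.float64(197.5), np.float64(268.5))]
[(347, np.float64(447.2), np.float64(275.6), [7, 8, 50, 13])] [(403, np.float64(189.4), np.float64(219.0), [7, 6, 36, 27])]
[ 0.324 -0.233  0.06 ]
[ 0.392 -0.233  0.06 ]
[ 0.473 -0.245  0.06 ]
[ 0.553 -0.25   0.06 ]
[ 0.63  -0.258  0.06 ]
dr [0.811 0.137 0.05 ]
dr [ 0.8   -0.153  0.05 ]
dr [0.422 0.145 0.05 ]
dr [ 0.418 -0.147  0.05 ]
```

```bash
python3 - <<'E'
from h import *
T=dict(np.load("top0.npz"));S=dict(np.load("scene0.npz"))
P=[]
for a,b in [((444.5,246.3),(206.2,233.6)),((448.4,211.4),(222,251.5)),((447.8,176.7),(243,269.5)),((448.9,145.3),(263.3,288.1))]:
    X,e=tri(ray(T,a),ray(S,b));print(X.round(4),round(e*1e3,2));P.append(X)
P=np.array(P);print(np.linalg.norm(np.diff(P,axis=0),axis=1));d=P[3]-P[0];print(np.degrees(np.arctan2(d[1],d[0])))
print("brass",tri(ray(T,(447.2,275.6)),ray(S,(189.4,219))))
print("bowl",plane(ray(T,(371,204)),.046))
E
```

```text
[ 0.3908 -0.2314  0.0631] 1.01
[ 0.4704 -0.2459  0.0637] 1.43
[ 0.5517 -0.2505  0.0629] 1.82
[ 0.627 -0.258  0.063] 1.53
[0.08088414 0.0814657  0.07568837]
-6.4083172692105155
brass (array([ 0.32462369, -0.23102916,  0.07315498]), np.float64(0.0016455245581136664))
bowl [ 0.49639546 -0.06896747  0.046     ]
```

Everything agrees: canister tops sit at floor .012 plus their listed heights, and the coasters' tops are at .063. I turn the tool to yaw 0 while rising, then go above blue.

```bash
python3 -m handwheel '{"gripper":[1,1,1,1,1,1,1,1],"slide":[[0,0,-8],[0,0,-8],[0,0,-8],[0,0,-8],[0,0,-8],[0,0,-8],[0,0,0],[0,0,0]],"yaw":[0.125,0.125,0.125,0.125,0.125,0.125,0.125,0.125]}' 30
python3 -m handwheel '{"gripper":[1,1,1,1,1,1,1,1],"slide":[[0,0,0],[0,0,0],[0,0,0],[0,0,0],[0,0,0],[0,0,0],[0,0,0],[0,0,0]],"yaw":[0.125,0.125,0.125,0.125,0.125,0.125,0.125,0.125]}'
python3 -m handwheel '{"gripper":[1,1,1,1,1,1,1,1],"slide":[[0,0,0],[0,0,0],[0,0,0],[0,0,0],[0,0,0],[0,0,0],[0,0,0],[0,0,0]],"yaw":[0.125,0.125,0.125,0.125,0.125,0.057,0,0]}'
```

```text
time: 0.77
ee_pos: [0.2441, 0.493, 0.248]
tcp_rot: [180.0, -0.0, 96.0]
wrist_force: [-0.2, -0.7, -0.4]
opening: 0.0854
grasp_force: 0.0
time: 1.43
ee_pos: [0.3351, 0.4273, 0.2475]
tcp_rot: [-175.1, 0.9, 49.1]
wrist_force: [0.2, 0.0, -0.0]
opening: 0.085
grasp_force: 0.0
time: 2.1
ee_pos: [0.4354, 0.2842, 0.2487]
tcp_rot: [-168.6, 6.3, 26.3]
wrist_force: [-1.0, 1.0, 0.7]
opening: 0.0858
grasp_force: 0.0
```

```bash
python3 - <<'E'
from workcell import sensors
print(sensors.get_obs()["q"].round(1))
E
python3 -m handwheel '{"gripper":[1],"slide":[[0,0,0]],"yaw":[0]}'
```

```text
[ 26.2   8.3  18.3 106.2  11.4 179.9]
time: 2.18
ee_pos: [0.4347, 0.2853, 0.249]
tcp_rot: [-168.6, 6.2, 26.4]
wrist_force: [0.5, 0.6, 0.3]
opening: 0.0855
grasp_force: 0.0
```

The last joint hit its limit: yaw falls as q6 rises, so I need yaw 180 instead. Turning back.

```bash
python3 -m handwheel '{"gripper":[1,1,1,1,1,1,1,1],"slide":[[0,0,0],[0,0,0],[0,0,0],[0,0,0],[0,0,0],[0,0,0],[0,0,0],[0,0,0]],"yaw":[-0.125,-0.125,-0.125,-0.125,-0.125,-0.125,-0.125,-0.125]}'
```

```text
time: 2.85
ee_pos: [0.4341, 0.2862, 0.2492]
tcp_rot: [-168.6, -6.2, 83.0]
wrist_force: [-0.5, 0.4, -0.2]
opening: 0.0856
grasp_force: 0.0
```

```bash
cat >> h.py <<'E'
from scipy.spatial.transform import Rotation as Ro
def go(target,o=None):
    if o is None:
        from workcell import sensors; o=sensors.get_obs()
    R=Ro.from_euler('xyz',o["tcp_rot"],degrees=True).as_matrix();d=np.asarray(target)-o["ee_pos"]
    m=R.T@d*1e3;print("tool mm",m.round(1),"norm",round(np.linalg.norm(m),1),"q",o["q"].round(1),"z",R[:,2].round(4),"y",R[:,1].round(3))
E
python3 -m handwheel '{"gripper":[1,1,1,1,1,1,1,1],"slide":[[0,0,0],[0,0,0],[0,0,0],[0,0,0],[0,0,0],[0,0,0],[0,0,0],[0,0,0]],"yaw":[-0.125,-0.125,-0.125,-0.125,-0.125,-0.125,-0.125,-0.125]}'
python3 -m handwheel '{"gripper":[1,1,1,1,1,1],"slide":[[0,0,0],[0,0,0],[0,0,0],[0,0,0],[0,0,0],[0,0,0]],"yaw":[-0.125,-0.125,-0.125,-0.125,-0.125,-0.06]}'
python3 -c "
from h import *
go([.45,-.315,.25])"
```

```text
time: 3.52
ee_pos: [0.4341, 0.2862, 0.2492]
tcp_rot: [-179.1, -12.9, 140.8]
wrist_force: [0.2, -0.3, -0.8]
opening: 0.0851
grasp_force: 0.0
time: 4.02
ee_pos: [0.4341, 0.2862, 0.2492]
tcp_rot: [172.4, -10.5, -179.1]
wrist_force: [0.5, 0.1, 0.3]
opening: 0.0853
grasp_force: 0.0
tool mm [  -6.3 -595.9  -81.2] norm 601.4 q [ 26.5   8.3  18.3 106.2  11.4  25.7] z [-0.1828  0.129  -0.9747] y [0.009 0.992 0.13 ]
```

```bash
python3 -m handwheel '{"gripper":[1,1,1,1,1,1,1,1],"slide":[[0,-39,-5.3],[0,-39,-5.3],[0,-39,-5.3],[0,-39,-5.3],[0,-39,-5.3],[0,-39,-5.3],[0,-39,-5.3],[0,-39,-5.3]],"yaw":[0,0,0,0,0,0,0,0]}'
python3 -m handwheel '{"gripper":[1,1,1,1,1,1,1,1],"slide":[[0,-39,-5.3],[0,-39,-5.3],[0,-39,-5.3],[0,-39,-5.3],[0,-39,-5.3],[0,-39,-5.3],[0,-39,-5.3],[0,0,0]],"yaw":[0,0,0,0,0,0,0,0]}'
python3 -c "
from h import *
go([.57,-.4,.25])"
```

```text
time: 4.68
ee_pos: [0.4365, -0.0305, 0.2507]
tcp_rot: [172.5, -10.5, -179.5]
wrist_force: [0.5, 0.4, -0.2]
opening: 0.0853
grasp_force: 0.0
time: 5.35
ee_pos: [0.4388, -0.3097, 0.2494]
tcp_rot: [172.5, -10.7, -179.8]
wrist_force: [-0.5, 0.7, -1.3]
opening: 0.0854
grasp_force: 0.0
tool mm [-128.5  -86.8  -36.5] norm 159.3 q [-35.2  19.6  31.5 114.9  -0.  -34.7] z [-0.1846  0.1296 -0.9742] y [0.02  0.992 0.128]
```

```bash
python3 -m handwheel '{"gripper":[1,1,1,1,1,1],"slide":[[-32,-21.7,-9.1],[-32,-21.7,-9.1],[-32,-21.7,-9.1],[-32,-21.7,-9.1],[-32,-21.7,-9.1],[0,0,0]],"yaw":[0,0,0,0,0,0]}'
python3 -c "
from h import *
go([.66,-.46,.25])"
```

```text
time: 5.85
ee_pos: [0.5215, -0.36, 0.2576]
tcp_rot: [170.9, -12.8, -179.2]
wrist_force: [-0.7, 1.4, -2.1]
opening: 0.0853
grasp_force: 0.0
tool mm [-135.4  -97.   -39. ] norm 171.1 q [-3.470e+01  4.590e+01  7.050e+01  1.303e+02  1.000e-01 -3.450e+01] z [-0.2217  0.1557 -0.9626] y [0.021 0.988 0.155]
```

```bash
python3 -c "
from h import *
from workcell import sensors
p=sensors.get_obs()['ee_pos']
go(p+np.array([.819*.015,-.574*.015,.038]))"
```

```text
tool mm [ -3.4  -2.4 -40.6] norm 40.9 q [-3.470e+01  4.590e+01  7.050e+01  1.303e+02  1.000e-01 -3.450e+01] z [-0.2217  0.1557 -0.9626] y [0.021 0.988 0.155]
```

```bash
python3 -m handwheel '{"gripper":[1,1,1],"slide":[[-3.4,-2.4,-40],[-3.4,-2.4,-40],[0,0,0]],"yaw":[0,0,0]}'
python3 -c "
from h import *
go([.66,-.46,.25])"
```

```text
time: 6.1
ee_pos: [0.514, -0.3553, 0.3021]
tcp_rot: [173.2, -9.6, -179.7]
wrist_force: [0.1, 0.3, 0.6]
opening: 0.0853
grasp_force: 0.0
tool mm [-152.  -108.1   14.3] norm 187.1 q [-3.470e+01  4.200e+01  7.080e+01  1.305e+02  1.000e-01 -3.450e+01] z [-0.1666  0.1177 -0.979 ] y [0.014 0.993 0.117]
```

Working: tilt went from 15.7° to 11.8° by pushing up against the q3/q4 limits. Continuing.

```bash
python3 -m handwheel '{"gripper":[1,1,1,1,1],"slide":[[-3.4,-2.4,-40],[-3.4,-2.4,-40],[-3.4,-2.4,-40],[-3.4,-2.4,-40],[0,0,0]],"yaw":[0,0,0,0,0]}'
python3 -c "
from h import *
go([.66,-.46,.25])"
```

```text
time: 6.52
ee_pos: [0.4979, -0.345, 0.3692]
tcp_rot: [176.8, -4.5, 179.9]
wrist_force: [0.8, -0.6, 0.5]
opening: 0.0854
grasp_force: 0.0
tool mm [-171.2 -120.4   99.5] norm 231.8 q [-3.480e+01  3.580e+01  7.080e+01  1.305e+02  1.000e-01 -3.450e+01] z [-0.0779  0.0565 -0.9954] y [0.007 0.998 0.056]
```

```bash
python3 -m handwheel '{"gripper":[1,1,1,1],"slide":[[-3.4,-2.4,-40],[-3.4,-2.4,-40],[-3.4,-2.4,-40],[0,0,0]],"yaw":[0,0,0,0]}'
python3 -c "
from h import *
go([.66,-.46,.25])"
```

```text
time: 6.85
ee_pos: [0.4823, -0.3349, 0.4168]
tcp_rot: [179.4, -0.7, 179.7]
wrist_force: [0.6, -0.4, 0.0]
opening: 0.0853
grasp_force: 0.0
tool mm [-180.4 -126.   163.1] norm 274.0 q [-3.480e+01  3.120e+01  7.080e+01  1.305e+02  1.000e-01 -3.450e+01] z [-0.0126  0.0111 -0.9999] y [0.005 1.    0.011]
```

```bash
python3 -m handwheel '{"gripper":[1,1,1],"slide":[[-2,-1.4,-26],[0,0,0],[0,0,0]],"yaw":[0,0,0]}'
python3 -c "
from h import *
go([.588,.066,.26])"
```

```text
time: 7.1
ee_pos: [0.4794, -0.3337, 0.424]
tcp_rot: [179.8, -0.1, 179.6]
wrist_force: [-0.2, -0.4, -1.4]
opening: 0.0851
grasp_force: 0.0
tool mm [-106.5  399.7  165.3] norm 445.5 q [-3.490e+01  3.050e+01  7.070e+01  1.305e+02  1.000e-01 -3.450e+01] z [-0.0021  0.0038 -1.    ] y [0.006 1.    0.004]
```

```bash
python3 -m handwheel '{"gripper":[1,1,1,1,1,1,1,1],"slide":[[-9.7,36.3,15],[-9.7,36.3,15],[-9.7,36.3,15],[-9.7,36.3,15],[-9.7,36.3,15],[-9.7,36.3,15],[-9.7,36.3,15],[-9.7,36.3,15]],"yaw":[0,0,0,0,0,0,0,0]}'
python3 -m handwheel '{"gripper":[1,1,1,1],"slide":[[-9.7,36.3,15],[-9.7,36.3,15],[-9.7,36.3,15],[0,0,0]],"yaw":[0,0,0,0]}'
python3 - <<'E'
from h import *
from workcell import camera
go([.588,.066,.094])
c=camera("wrist");np.savez("w0.npz",**c);cv2.imwrite("pics/w0.png",c["img"][:,:,::-1])
for b in blobs(c["img"],(16,60,140),(22,190,255),(0,0,640,400)):
    print(b[:3],[plane(fray(c,b[1:3]),z).round(4)[:2].tolist() for z in (.132,.114,.096,.078)])
E
```

```text
time: 7.77
ee_pos: [0.5562, -0.055, 0.3094]
tcp_rot: [179.8, -0.2, 179.6]
wrist_force: [0.8, -0.6, -0.4]
opening: 0.0855
grasp_force: 0.0
time: 8.1
ee_pos: [0.586, 0.0576, 0.2612]
tcp_rot: [179.7, -0.5, 179.9]
wrist_force: [0.4, -0.5, -1.3]
opening: 0.0856
grasp_force: 0.0
tool mm [ -3.5   7.6 167.2] norm 167.4 q [  5.4  13.2  26.3 103.6   0.3   5.6] z [-0.009   0.0049 -0.9999] y [0.002 1.    0.005]
(2289, np.float64(106.0), np.float64(171.6)) [[0.5768, -0.1955], [0.5809, -0.2105], [0.585, -0.2254], [0.5891, -0.2404]]
(2288, np.float64(439.9), np.float64(105.0)) [[0.5104, 0.1827], [0.5106, 0.1901], [0.5108, 0.1976], [0.511, 0.205]]
(1360, np.float64(106.2), np.float64(32.7)) [[0.4131, -0.1817], [0.4075, -0.1959], [0.4019, -0.21], [0.3963, -0.2241]]
(467, np.float64(451.1), np.float64(246.1)) [[0.6709, 0.2154], [0.6805, 0.2248], [0.6902, 0.2342], [0.6999, 0.2435]]
(464, np.float64(325.4), np.float64(179.0)) [[0.5895, 0.0656], [0.5944, 0.0661], [0.5992, 0.0666], [0.6041, 0.0671]]
(284, np.float64(100.5), np.float64(76.8)) [[0.4643, -0.1905], [0.4617, -0.2051], [0.4591, -0.2197], [0.456
[... 1516 characters left out ...]
.2081]]
(14, np.float64(138.9), np.float64(248.1)) [[0.6764, -0.1671], [0.6864, -0.1804], [0.6964, -0.1937], [0.7064, -0.2069]]
(12, np.float64(462.2), np.float64(53.9)) [[0.454, 0.2073], [0.4508, 0.2161], [0.4477, 0.225], [0.4445, 0.2339]]
(12, np.float64(453.1), np.float64(90.6)) [[0.4942, 0.1972], [0.4934, 0.2055], [0.4926, 0.2138], [0.4919, 0.2221]]
(10, np.float64(485.8), np.float64(120.7)) [[0.5229, 0.2396], [0.5238, 0.2504], [0.5247, 0.2612], [0.5256, 0.272]]
(8, np.float64(462.5), np.float64(81.5)) [[0.4835, 0.208], [0.4821, 0.217], [0.4807, 0.2259], [0.4793, 0.2348]]
(8, np.float64(109.9), np.float64(58.0)) [[0.4447, -0.1754], [0.4409, -0.1892], [0.4372, -0.2029], [0.4335, -0.2167]]
```

View pics/w0.png

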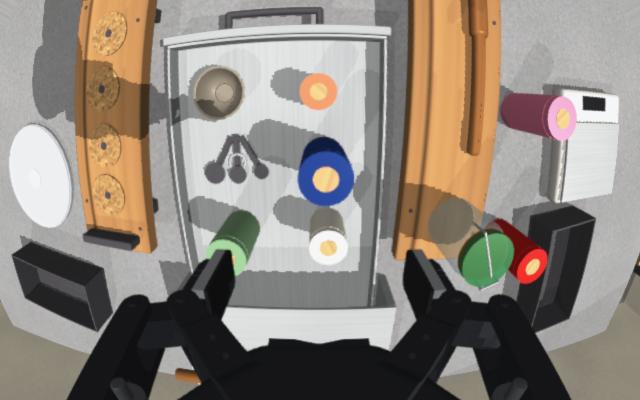

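The wrist picture shows blue (326,179), terracotta (318,91), white (328,247), the bowl (219,92) and the coasters on the left. The ray positions agree with the first measurement to 2 mm. I descend on blue and grip.

```bash
python3 -m handwheel '{"gripper":[1,1,1,1,1,1],"slide":[[-3.5,7.6,30],[0,0,35],[0,0,35],[0,0,35],[0,0,34],[0,0,0]],"yaw":[0,0,0,0,0,0]}'
python3 -c "
from h import *
go([.589,.066,.088])"
```

```text
time: 8.65
ee_pos: [0.5851, 0.0589, 0.0899]
tcp_rot: [179.9, -0.8, 179.6]
wrist_force: [-1.3, 0.3, -1.5]
opening: 0.0853
grasp_force: 0.0
tool mm [-3.8  7.1  1.9] norm 8.3 q [ 5.6 10.2  3.7 84.3  0.2  6.1] z [-0.0134  0.0026 -0.9999] y [0.008 1.    0.003]
```

```bash
python3 -m handwheel '{"gripper":[1,1],"slide":[[-3.8,7.1,2],[0,0,0]],"yaw":[0,0]}'
python3 -c "
from h import *
go([.589,.066,.088])"
```

```text
time: 8.82
ee_pos: [0.594, 0.0678, 0.0975]
tcp_rot: [179.7, -0.0, 179.6]
wrist_force: [0.1, -0.6, 0.8]
opening: 0.0855
grasp_force: 0.0
tool mm [ 5.  -1.8  9.5] norm 10.9 q [ 6.4 10.7  5.1 84.4  0.3  6.8] z [-3.0e-04  4.5e-03 -1.0e+00] y [0.007 1.    0.004]
```

```bash
for i in 1 2; do python3 -m handwheel '{"gripper":[1,1,1],"slide":[[0,0,0],[0,0,0],[0,0,0]],"yaw":[0,0,0]}' | head -3; done
python3 -c "
from h import *
go([.589,.066,.088])"
```

```text
time: 9.07
ee_pos: [0.5936, 0.0674, 0.0973]
tcp_rot: [179.8, 0.0, 179.6]
time: 9.32
ee_pos: [0.5927, 0.0673, 0.0958]
tcp_rot: [179.8, -0.1, 179.6]
tool mm [ 3.7 -1.3  7.8] norm 8.8 q [ 6.3 10.6  4.8 84.3  0.2  6.7] z [-0.0021  0.004  -1.    ] y [0.007 1.    0.004]
```

```bash
python3 -m handwheel '{"gripper":[1,1,1,1],"slide":[[3.5,-1.3,7.5],[0,0,0],[0,0,0],[0,0,0]],"yaw":[0,0,0,0]}'
python3 -c "
from h import *
go([.589,.066,.088])"
```

```text
time: 9.65
ee_pos: [0.5889, 0.066, 0.0878]
tcp_rot: [179.8, -0.2, 179.6]
wrist_force: [-0.5, 0.1, -1.0]
opening: 0.0856
grasp_force: 0.0
tool mm [-0.1  0.  -0.2] norm 0.2 q [ 6.3 10.2  3.4 83.4  0.2  6.7] z [-0.0028  0.0039 -1.    ] y [0.007 1.    0.004]
```

```bash
python3 -m handwheel '{"gripper":[-1,-1,-1,-1,-1,-1,-1,-1],"slide":[[0,0,0],[0,0,0],[0,0,0],[0,0,0],[0,0,0],[0,0,0],[0,0,0],[0,0,0]],"yaw":[0,0,0,0,0,0,0,0]}' 40
python3 -m handwheel '{"gripper":[-1,-1,-1,-1,-1,-1,-1,-1],"slide":[[0,0,-10],[0,0,-25],[0,0,-30],[0,0,-30],[0,0,-25],[0,0,-15],[0,0,0],[0,0,0]],"yaw":[0,0,0,0,0,0,0,0]}'
python3 -c "
from h import *
go([.391,-.150,.225])
go([.391,-.232,.225])"
```

```text
time: 10.32
ee_pos: [0.5894, 0.0661, 0.0886]
tcp_rot: [179.8, -0.1, 179.6]
wrist_force: [0.4, -0.1, 5.3]
opening: 0.0559
grasp_force: 42.8
time: 10.98
ee_pos: [0.5897, 0.0656, 0.2229]
tcp_rot: [179.8, -0.1, 179.6]
wrist_force: [-0.1, 0.5, -4.4]
opening: 0.0559
grasp_force: 43.9
tool mm [ 197.2 -216.9   -2.5] norm 293.2 q [ 6.2 11.9 20.4 98.6  0.2  6.6] z [-0.0022  0.004  -1.    ] y [0.007 1.    0.004]
tool mm [ 196.6 -298.9   -2.8] norm 357.8 q [ 6.2 11.9 20.4 98.6  0.2  6.6] z [-0.0022  0.004  -1.    ] y [0.007 1.    0.004]
```

```bash
python3 -m handwheel '{"gripper":[-1,-1,-1,-1,-1,-1,-1,-1],"slide":[[8,-12,0],[14,-21,0],[20,-30,0],[20,-30,0],[20,-30,0],[20,-30,0],[20,-30,0],[20,-30,0]],"yaw":[0,0,0,0,0,0,0,0]}'
python3 -m handwheel '{"gripper":[-1,-1,-1,-1,-1,-1,-1,-1],"slide":[[20,-30,0],[20,-30,0],[10,-18,0],[5,-8,0],[0,0,0],[0,0,0],[0,0,0],[0,0,0]],"yaw":[0,0,0,0,0,0,0,0]}'
python3 -c "
from h import *
go([.391,-.232,.155])"
```

```text
time: 11.65
ee_pos: [0.444, -0.1473, 0.2203]
tcp_rot: [179.7, -0.3, 179.6]
wrist_force: [1.1, 0.4, -4.2]
opening: 0.0558
grasp_force: 43.8
time: 12.32
ee_pos: [0.3909, -0.2312, 0.2218]
tcp_rot: [179.7, -0.2, 179.7]
wrist_force: [-0.2, -0.7, -3.2]
opening: 0.0558
grasp_force: 43.9
tool mm [-0.3 -1.1 66.8] norm 66.9 q [-30.7  -7.2   0.5  98.    0.1 -30.4] z [-0.0029  0.0045 -1.    ] y [0.006 1.    0.005]
```

```bash
python3 -m handwheel '{"gripper":[-1,-1,-1,-1,-1,-1,-1,-1],"slide":[[0,-1,15],[0,0,20],[0,0,20],[0,0,15],[0,0,6],[0,0,0],[0,0,0],[0,0,0]],"yaw":[0,0,0,0,0,0,0,0]}'
cat >> h.py <<'E'
C=[(.3908,-.2314),(.4704,-.2459),(.5517,-.2505),(.627,-.258)]
def seen(i,ztop,T=None,S=None):
    """xy of the wood disc near coaster i, seen in top and scene, minus coaster"""
    from workcell import camera
    T=camera("top");S=camera("scene")
    X=np.array([*C[i],ztop]);r=[]
    for c in(T,S):
        u,v=map(int,proj(c,X));b=blobs(c["img"],(16,60,140),(22,145,255),(u-12,v-12,u+13,v+13),5)
        b=[k for k in b if k[0]<160]
        print([k[:3] for k in b][:3],(u,v))
        if b:r.append(ray(c,b[0][1:3]));print("plane",((plane(r[-1],ztop)-X)*1e3).round(1))
    if len(r)==2:X2,e=tri(*r);print("tri off mm",((X2-X)*1e3).round(1),round(e*1e3,1))
    return T,S
E
python3 -c "
from h import *
go([.391,-.232,.139])
from workcell import sensors
T,S=seen(0,sensors.get_obs()['ee_pos'][2]+.044)
np.savez('t1.npz',**T);np.savez('s1.npz',**S)"
```

```text
time: 12.98
ee_pos: [0.3908, -0.2328, 0.1475]
tcp_rot: [179.8, -0.1, 179.6]
wrist_force: [0.3, 0.1, -2.8]
opening: 0.0559
grasp_force: 43.9
tool mm [-0.2  0.8  8.5] norm 8.5 q [-30.9  -8.6  -9.   89.8   0.1 -30.5] z [-0.0011  0.0032 -1.    ] y [0.006 1.    0.003]
[] (461, 244)
[(46, np.float64(197.8), np.float64(194.4))] (199, 194)
plane [-1.  -2.9  0. ]
```

```bash
python3 -m handwheel '{"gripper":[-1,-1,-1,-1,-1,-1],"slide":[[0,1,4],[0,0,3],[0,0,0],[0,0,0],[0,0,0],[0,0,0]],"yaw":[0,0,0,0,0,0]}'
```

```text
time: 13.58
ee_pos: [0.3903, -0.2319, 0.1396]
tcp_rot: [179.8, -0.1, 179.6]
wrist_force: [-0.4, -0.6, 3.0]
opening: 0.0559
grasp_force: 44.4
```

Contact (force −2.8 → +3.0). Release and rise.

```bash
python3 -m handwheel '{"gripper":[1,1,1,1,1,1,1,1],"slide":[[0,0,0],[0,0,0],[0,0,0],[0,0,0],[0,0,0],[0,0,0],[0,0,-5],[0,0,-15]],"yaw":[0,0,0,0,0,0,0,0]}'
python3 -m handwheel '{"gripper":[1,1,1,1],"slide":[[0,0,-35],[0,0,-35],[0,0,-20],[0,0,0]],"yaw":[0,0,0,0]}'
python3 -c "
from h import *
go([.692,-.056,.25])"
```

```text
time: 14.25
ee_pos: [0.3894, -0.2314, 0.158]
tcp_rot: [179.7, -0.3, 179.6]
wrist_force: [-0.7, 0.2, 0.3]
opening: 0.0854
grasp_force: 0.0
time: 14.58
ee_pos: [0.3915, -0.2328, 0.2542]
tcp_rot: [180.0, 0.2, 179.6]
wrist_force: [1.5, -0.1, 0.4]
opening: 0.0856
grasp_force: 0.0
tool mm [-299.3  178.9    5.3] norm 348.7 q [-3.080e+01 -6.400e+00  4.900e+00  1.012e+02  1.000e-01 -3.040e+01] z [ 3.1e-03  7.0e-04 -1.0e+00] y [0.007 1.    0.001]
```

```bash
python3 -m handwheel '{"gripper":[1,1,1,1,1,1,1,1],"slide":[[-15,9,0],[-30,18,0],[-30,18,0],[-30,18,0],[-30,18,0],[-30,18,0],[-30,18,0],[-30,18,0]],"yaw":[0,0,0,0,0,0,0,0]}' >/dev/null
python3 -m handwheel '{"gripper":[1,1,1,1,1,1,1],"slide":[[-30,18,0],[-30,18,0],[-15,8,5],[0,0,0],[0,0,0],[0,0,0],[0,0,0]],"yaw":[0,0,0,0,0,0,0]}'
python3 -c "
from h import *
go([.6925,-.0555,.071])
T,S=seen(0,.183)
cv2.imwrite('pics/s2.png',S['img'][:,:,::-1])
X=np.array([.6925,-.0555,.1135])
print(blobs(T['img'],(16,60,140),(22,145,255),(350,100,378,130)))"
```

```text
time: 15.83
ee_pos: [0.6909, -0.056, 0.2452]
tcp_rot: [179.8, -0.1, 179.6]
wrist_force: [-0.6, 0.1, 0.4]
opening: 0.0852
grasp_force: 0.0
tool mm [-1.900e+00 -1.000e-01  1.742e+02] norm 174.2 q [ -4.7  29.4  45.6 106.4   0.2  -4.3] z [-0.0017  0.0038 -1.    ] y [0.008 1.    0.004]
[(113, np.float64(459.9), np.float64(245.0))] (460, 244)
plane [-0.7  0.4  0. ]
[(51, np.float64(198.4), np.float64(196.6))] (199, 196)
plane [-2.7 -1.4 -0. ]
tri off mm [-1.5 -0.6  0. ] 1.3
[]
```

View pics/s2.png

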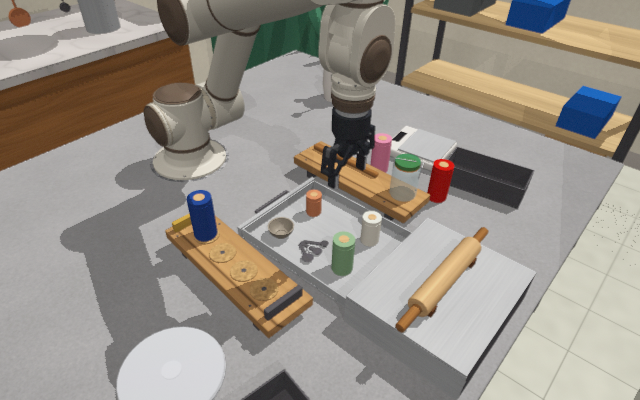

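The scene view shows blue upright on the coaster nearest the brass stop (201,215), 1.5 mm off by triangulation. Green (343,253) and the others are undisturbed. Next I descend on green.

```bash
python3 -m handwheel '{"gripper":[1,1,1,1,1,1,1,1],"slide":[[-1.7,0,15],[0,0,35],[0,0,38],[0,0,38],[0,0,30],[0,0,18],[0,0,0],[0,0,0]],"yaw":[0,0,0,0,0,0,0,0]}'
python3 -m handwheel '{"gripper":[1,1,1],"slide":[[0,0,0],[0,0,0],[0,0,0]],"yaw":[0,0,0]}'|head -3
python3 -c "
from h import *
go([.6925,-.0555,.0695])"
```

```text
time: 16.6
ee_pos: [0.6922, -0.055, 0.0707]
tcp_rot: [179.8, -0.2, 179.6]
wrist_force: [0.4, -0.5, 0.8]
opening: 0.0854
grasp_force: 0.0
time: 16.85
ee_pos: [0.6939, -0.0547, 0.0725]
tcp_rot: [179.8, 0.0, 179.6]
tool mm [ 1.4 -0.8  3. ] norm 3.4 q [-4.6 24.8 19.9 85.1  0.2 -4.2] z [ 6.0e-04  3.8e-03 -1.0e+00] y [0.007 1.    0.004]
```

```bash
python3 -m handwheel '{"gripper":[1,1,-1,-1,-1,-1,-1,-1],"slide":[[1,-0.8,2],[0,0,0],[0,0,0],[0,0,0],[0,0,0],[0,0,0],[0,0,0],[0,0,0]],"yaw":[0,0,0,0,0,0,0,0]}' 40
python3 -m handwheel '{"gripper":[-1,-1,-1],"slide":[[0,0,0],[0,0,0],[0,0,0]],"yaw":[0,0,0]}'
python3 -m handwheel '{"gripper":[-1,-1,-1,-1,-1,-1,-1,-1],"slide":[[0,0,-10],[0,0,-25],[0,0,-35],[0,0,-35],[0,0,-25],[0,0,-10],[0,0,0],[0,0,0]],"yaw":[0,0,0,0,0,0,0,0]}'
python3 -c "
from h import *
go([.4704,-.2455,.209])"
```

```text
time: 17.52
ee_pos: [0.6921, -0.0555, 0.0687]
tcp_rot: [179.8, -0.1, 179.6]
wrist_force: [-0.0, -0.9, 4.1]
opening: 0.051
grasp_force: 43.3
time: 17.77
ee_pos: [0.6921, -0.0555, 0.0687]
tcp_rot: [179.8, -0.1, 179.6]
wrist_force: [-0.3, -1.3, 5.8]
opening: 0.0512
grasp_force: 43.4
time: 18.43
ee_pos: [0.6924, -0.0558, 0.2079]
tcp_rot: [179.8, -0.2, 179.6]
wrist_force: [0.1, 0.3, -2.9]
opening: 0.0509
grasp_force: 43.2
tool mm [ 220.7 -191.2   -1.3] norm 292.0 q [ -4.7  27.5  38.7 101.4   0.2  -4.3] z [-0.0027  0.0042 -1.    ] y [0.007 1.    0.004]
```

```bash
python3 -m handwheel '{"gripper":[-1,-1,-1,-1,-1,-1,-1,-1],"slide":[[10,-9,0],[20,-17,0],[29,-25,0],[29,-25,0],[29,-25,0],[29,-25,0],[29,-25,0],[25,-22,0]],"yaw":[0,0,0,0,0,0,0,0]}'>/dev/null
python3 -m handwheel '{"gripper":[-1,-1,-1,-1,-1,-1,-1,-1],"slide":[[14,-12,0],[6.5,-6,0],[0,0,0],[0,0,12],[0,0,25],[0,0,25],[0,0,12],[0,0,5]],"yaw":[0,0,0,0,0,0,0,0]}'
python3 -m handwheel '{"gripper":[-1,-1,-1],"slide":[[0,0,0],[0,0,0],[0,0,0]],"yaw":[0,0,0]}'
python3 -c "
from h import *
go([.4704,-.2455,.1197])"
```

```text
time: 19.77
ee_pos: [0.4698, -0.2436, 0.126]
tcp_rot: [179.6, -0.4, 179.7]
wrist_force: [-0.7, -0.1, -2.0]
opening: 0.051
grasp_force: 43.3
time: 20.02
ee_pos: [0.4711, -0.2452, 0.1305]
tcp_rot: [179.8, -0.0, 179.6]
wrist_force: [-0.4, -0.4, -1.9]
opening: 0.0509
grasp_force: 43.3
tool mm [ 0.7 -0.4 10.8] norm 10.8 q [-27.6   1.6  -1.1  87.4   0.1 -27.2] z [-7.0e-04  3.2e-03 -1.0e+00] y [0.007 1.    0.003]
```

```bash
python3 -m handwheel '{"gripper":[-1,-1,-1,-1,-1,-1,-1],"slide":[[0.5,-0.4,4],[0,0,4],[0,0,1.5],[0,0,0],[0,0,0],[0,0,0],[0,0,0]],"yaw":[0,0,0,0,0,0,0]}'
```

```text
time: 20.6
ee_pos: [0.4698, -0.2456, 0.1198]
tcp_rot: [179.8, -0.1, 179.6]
wrist_force: [-0.5, -0.2, 0.3]
opening: 0.0508
grasp_force: 43.6
```

```bash
python3 -m handwheel '{"gripper":[1,1,1,1,1,1,1,1],"slide":[[0,0,0],[0,0,0],[0,0,0],[0,0,0],[0,0,0],[0,0,0],[0,0,-5],[0,0,-15]],"yaw":[0,0,0,0,0,0,0,0]}'
python3 -m handwheel '{"gripper":[1,1,1,1,1],"slide":[[0,0,-35],[0,0,-35],[0,0,-20],[0,0,-10],[0,0,0]],"yaw":[0,0,0,0,0]}'
python3 -c "
from h import *
go([.686,.0706,.24])"
```

```text
time: 21.27
ee_pos: [0.4689, -0.2451, 0.1381]
tcp_rot: [179.7, -0.3, 179.6]
wrist_force: [0.3, 0.2, -0.4]
opening: 0.0853
grasp_force: 0.0
time: 21.68
ee_pos: [0.4708, -0.2463, 0.2427]
tcp_rot: [179.9, 0.1, 179.6]
wrist_force: [0.4, -0.2, 0.7]
opening: 0.0851
grasp_force: 0.0
tool mm [-213.   318.4    3.6] norm 383.1 q [-27.7   3.6  13.4  99.8   0.1 -27.3] z [ 0.0015  0.0019 -1.    ] y [0.007 1.    0.002]
```

```bash
python3 -m handwheel '{"gripper":[1,1,1,1,1,1,1,1],"slide":[[-11,16.5,0],[-22.4,33.4,0],[-22.4,33.4,0],[-22.4,33.4,0],[-22.4,33.4,0],[-22.4,33.4,0],[-22.4,33.4,0],[-22.4,33.4,0]],"yaw":[0,0,0,0,0,0,0,0]}'>/dev/null
python3 -m handwheel '{"gripper":[1,1,1,1,1,1,1],"slide":[[-22.4,33.4,0],[-16,25,0],[-6,10,0],[0,0,0],[0,0,0],[0,0,0],[0,0,0]],"yaw":[0,0,0,0,0,0,0]}'
python3 -c "
from h import *
go([.686,.0706,.052])
seen(0,.183);seen(1,.165)"
```

```text
time: 22.93
ee_pos: [0.684, 0.0702, 0.2406]
tcp_rot: [179.8, -0.1, 179.5]
wrist_force: [-0.5, -0.4, -0.3]
opening: 0.0856
grasp_force: 0.0
tool mm [ -2.5  -0.3 188.6] norm 188.6 q [  5.7  28.   43.1 105.2   0.2   6.2] z [-0.0023  0.0038 -1.    ] y [0.008 1.    0.004]
[(53, np.float64(461.0), np.float64(245.3)), (7, np.float64(455.7), np.float64(242.3))] (460, 244)
plane [-1.4 -1.7  0. ]
[(49, np.float64(198.3), np.float64(196.7))] (199, 196)
plane [-2.6 -1.7 -0. ]
tri off mm [-1.6 -1.9  0.5] 0.4
[(37, np.float64(460.9), np.float64(206.9)), (8, np.float64(450.6), np.float64(195.9))] (461, 206)
plane [-1.1  2.   0. ]
[(54, np.float64(216.9), np.float64(220.4))] (217, 220)
plane [-0.9 -0.8  0. ]
tri off mm [-1.5  0.8 -1.4] 1.0
```

Blue and green are both within about 2.5 mm. Now white.

```bash
python3 -m handwheel '{"gripper":[1,1,1,1,1,1,1,1],"slide":[[-2.3,0,18],[0,0,38],[0,0,40],[0,0,40],[0,0,32],[0,0,18],[0,0,0],[0,0,0]],"yaw":[0,0,0,0,0,0,0,0]}'>/dev/null
python3 -m handwheel '{"gripper":[1,1,1],"slide":[[0,0,0],[0,0,0],[0,0,0]],"yaw":[0,0,0]}'
python3 -c "
from h import *
go([.686,.0706,.052])"
```

```text
time: 24.05
ee_pos: [0.6874, 0.0721, 0.0565]
tcp_rot: [179.8, 0.0, 179.6]
wrist_force: [0.1, -0.2, 1.4]
opening: 0.0852
grasp_force: 0.0
tool mm [ 1.3 -1.5  4.5] norm 4.9 q [ 5.9 24.1 17.2 83.   0.2  6.3] z [ 7.0e-04  4.3e-03 -1.0e+00] y [0.007 1.    0.004]
```

```bash
python3 -m handwheel '{"gripper":[1,1,-1,-1,-1,-1,-1,-1],"slide":[[1.3,-1.5,4],[0,0,0],[0,0,0],[0,0,0],[0,0,0],[0,0,0],[0,0,0],[0,0,0]],"yaw":[0,0,0,0,0,0,0,0]}' 40 >/dev/null
python3 -m handwheel '{"gripper":[-1,-1,-1,-1],"slide":[[0,0,0],[0,0,0],[0,0,0],[0,0,0]],"yaw":[0,0,0,0]}'
python3 -m handwheel '{"gripper":[-1,-1,-1,-1,-1,-1,-1,-1],"slide":[[0,0,-10],[0,0,-25],[0,0,-35],[0,0,-35],[0,0,-25],[0,0,-10],[0,0,0],[0,0,0]],"yaw":[0,0,0,0,0,0,0,0]}'
python3 -c "
from h import *
go([.5517,-.2508,.191])"
```

```text
time: 25.05
ee_pos: [0.6852, 0.0706, 0.0507]
tcp_rot: [179.8, -0.1, 179.6]
wrist_force: [-1.8, -0.3, 5.5]
opening: 0.0461
grasp_force: 43.1
time: 25.72
ee_pos: [0.6854, 0.0701, 0.19]
tcp_rot: [179.8, -0.2, 179.6]
wrist_force: [-0.4, -0.1, -3.1]
opening: 0.046
grasp_force: 42.8
tool mm [ 131.5 -321.8   -2. ] norm 347.6 q [ 5.7 25.7 34.2 98.6  0.2  6.1] z [-0.0026  0.004  -1.    ] y [0.007 1.    0.004]
```

```bash
python3 -m handwheel '{"gripper":[-1,-1,-1,-1,-1,-1,-1,-1],"slide":[[5,-12,0],[9,-22,0],[13,-32,0],[13,-32,0],[13,-32,0],[13,-32,0],[13,-32,0],[13,-32,0]],"yaw":[0,0,0,0,0,0,0,0]}'>/dev/null
python3 -m handwheel '{"gripper":[-1,-1,-1,-1,-1,-1,-1,-1],"slide":[[13,-32,0],[13,-32,0],[9,-21,0],[4.5,-11,0],[0,0,10],[0,0,25],[0,0,25],[0,0,15]],"yaw":[0,0,0,0,0,0,0,0]}'>/dev/null
python3 -m handwheel '{"gripper":[-1,-1,-1,-1],"slide":[[0,0,4],[0,0,0],[0,0,0],[0,0,0]],"yaw":[0,0,0,0]}'
python3 -c "
from h import *
go([.5517,-.2508,.1017])"
```

```text
time: 27.38
ee_pos: [0.552, -0.2506, 0.1115]
tcp_rot: [179.8, -0.1, 179.6]
wrist_force: [-0.6, 0.5, -1.7]
opening: 0.0462
grasp_force: 42.8
tool mm [ 0.3 -0.2  9.8] norm 9.9 q [-24.5  12.    8.1  86.3   0.2 -24.1] z [-9.0e-04  3.4e-03 -1.0e+00] y [0.006 1.    0.003]
```

```bash
python3 -m handwheel '{"gripper":[-1,-1,-1,-1,-1,-1,-1],"slide":[[0,0,4],[0,0,4],[0,0,1.5],[0,0,0],[0,0,0],[0,0,0],[0,0,0]],"yaw":[0,0,0,0,0,0,0]}'
```

```text
time: 27.97
ee_pos: [0.5518, -0.2509, 0.1017]
tcp_rot: [179.8, -0.1, 179.6]
wrist_force: [-0.2, 0.4, 5.9]
opening: 0.0463
grasp_force: 43.7
```

```bash
python3 -m handwheel '{"gripper":[1,1,1,1,1,1,1,1],"slide":[[0,0,0],[0,0,0],[0,0,0],[0,0,0],[0,0,0],[0,0,0],[0,0,-5],[0,0,-15]],"yaw":[0,0,0,0,0,0,0,0]}'
python3 -m handwheel '{"gripper":[1,1,1,1,1],"slide":[[0,0,-35],[0,0,-35],[0,0,-25],[0,0,-10],[0,0,0]],"yaw":[0,0,0,0,0]}'
python3 -c "
from h import *
go([.4995,.0588,.2])"
```

```text
time: 28.63
ee_pos: [0.5504, -0.2504, 0.1191]
tcp_rot: [179.7, -0.3, 179.6]
wrist_force: [-0.3, -0.7, 0.3]
opening: 0.0851
grasp_force: 0.0
time: 29.05
ee_pos: [0.5526, -0.2516, 0.2295]
tcp_rot: [179.9, 0.1, 179.6]
wrist_force: [0.2, -0.6, -0.2]
opening: 0.0851
grasp_force: 0.0
tool mm [ 55.3 310.   29.9] norm 316.3 q [-24.6  13.9  23.6  99.6   0.1 -24.2] z [ 0.0023  0.0018 -1.    ] y [0.007 1.    0.002]
```

```bash
python3 -m handwheel '{"gripper":[1,1,1,1,1,1,1,1],"slide":[[3,16,0],[6,34,0],[6,35,0],[6,35,5],[6,35,5],[6,35,5],[6,35,5],[6,35,5]],"yaw":[0,0,0,0,0,0,0,0]}'>/dev/null
python3 -m handwheel '{"gripper":[1,1,1,1,1,1],"slide":[[6,30,5],[3,15,0],[1,5,0],[0,0,0],[0,0,0],[0,0,0]],"yaw":[0,0,0,0,0,0]}'
python3 -c "
from h import *
go([.4995,.0588,.035])
seen(2,.147)"
```

```text
time: 30.22
ee_pos: [0.4989, 0.0583, 0.197]
tcp_rot: [179.8, -0.2, 179.5]
wrist_force: [0.3, -0.2, 0.3]
opening: 0.0854
grasp_force: 0.0
tool mm [-1.00e+00 -1.00e-01  1.62e+02] norm 162.0 q [ 6.5 -1.5  3.1 94.7  0.2  7. ] z [-0.0026  0.0037 -1.    ] y [0.008 1.    0.004]
[(72, np.float64(458.5), np.float64(169.2)), (25, np.float64(450.6), np.float64(157.7))] (458, 169)
plane [1.3 0.5 0. ]
[(52, np.float64(239.9), np.float64(244.2)), (7, np.float64(252.0), np.float64(250.0)), (6, np.float64(234.0), np.float64(237.7))] (240, 243)
plane [ 0.1 -1.8  0. ]
tri off mm [ 0.6 -0.6 -0.5] 1.2
```

White is 1 mm off. Now terracotta.

```bash
python3 -m handwheel '{"gripper":[1,1,1,1,1,1,1,1],"slide":[[-1,0,15],[0,0,35],[0,0,38],[0,0,35],[0,0,23],[0,0,10],[0,0,0],[0,0,0]],"yaw":[0,0,0,0,0,0,0,0]}'>/dev/null
python3 -m handwheel '{"gripper":[1,1,1],"slide":[[0,0,0],[0,0,0],[0,0,0]],"yaw":[0,0,0]}'
python3 -c "
from h import *
go([.4995,.0588,.035])"
```

```text
time: 31.23
ee_pos: [0.5003, 0.0599, 0.0427]
tcp_rot: [179.8, -0.0, 179.6]
wrist_force: [0.4, 0.5, -0.2]
opening: 0.0856
grasp_force: 0.0
tool mm [ 0.8 -1.2  7.7] norm 7.8 q [  6.7  -1.5 -13.9  77.5   0.2   7.1] z [-1.0e-04  4.2e-03 -1.0e+00] y [0.007 1.    0.004]
```

```bash
python3 -m handwheel '{"gripper":[1,1,-1,-1,-1,-1,-1,-1],"slide":[[0.8,-1.2,6],[0,0,0],[0,0,0],[0,0,0],[0,0,0],[0,0,0],[0,0,0],[0,0,0]],"yaw":[0,0,0,0,0,0,0,0]}' 40 >/dev/null
python3 -m handwheel '{"gripper":[-1,-1,-1,-1],"slide":[[0,0,0],[0,0,0],[0,0,0],[0,0,0]],"yaw":[0,0,0,0]}'
python3 -m handwheel '{"gripper":[-1,-1,-1,-1,-1,-1,-1,-1],"slide":[[0,0,-10],[0,0,-30],[0,0,-40],[0,0,-40],[0,0,-25],[0,0,-10],[0,0,0],[0,0,0]],"yaw":[0,0,0,0,0,0,0,0]}'
python3 -c "
from h import *
go([.627,-.258,.191])"
```

```text
time: 32.23
ee_pos: [0.4988, 0.0588, 0.0356]
tcp_rot: [179.8, -0.1, 179.6]
wrist_force: [-1.3, -0.1, 5.0]
opening: 0.0407
grasp_force: 40.6
time: 32.9
ee_pos: [0.4989, 0.0581, 0.1894]
tcp_rot: [179.8, -0.2, 179.6]
wrist_force: [-0.1, -0.8, -1.9]
opening: 0.041
grasp_force: 40.8
tool mm [-130.3 -315.2   -3.2] norm 341.1 q [ 6.5 -1.6  2.2 93.9  0.2  6.9] z [-0.003   0.0039 -1.    ] y [0.007 1.    0.004]
```

```bash
python3 -m handwheel '{"gripper":[-1,-1,-1,-1,-1,-1,-1,-1],"slide":[[-5,-12,0],[-9,-22,0],[-13,-31.5,0],[-13,-31.5,0],[-13,-31.5,0],[-13,-31.5,0],[-13,-31.5,0],[-13,-31.5,0]],"yaw":[0,0,0,0,0,0,0,0]}'>/dev/null
python3 -m handwheel '{"gripper":[-1,-1,-1,-1,-1,-1,-1,-1],"slide":[[-13,-31.5,0],[-13,-31.5,0],[-8,-19,0],[-4,-10,0],[0,0,10],[0,0,30],[0,0,30],[0,0,18]],"yaw":[0,0,0,0,0,0,0,0]}'>/dev/null
python3 -m handwheel '{"gripper":[-1,-1,-1,-1],"slide":[[0,0,5],[0,0,0],[0,0,0],[0,0,0]],"yaw":[0,0,0,0]}'
python3 -c "
from h import *
go([.627,-.258,.0866])"
```

```text
time: 34.57
ee_pos: [0.627, -0.2579, 0.0971]
tcp_rot: [179.8, -0.0, 179.6]
wrist_force: [1.1, 0.8, -1.1]
opening: 0.0412
grasp_force: 40.8
tool mm [-0.  -0.1 10.5] norm 10.5 q [-22.4  22.2  19.2  87.1   0.2 -22. ] z [-8.0e-04  3.2e-03 -1.0e+00] y [0.007 1.    0.003]
```

```bash
python3 -m handwheel '{"gripper":[-1,-1,-1,-1,-1,-1,-1],"slide":[[0,0,4],[0,0,4],[0,0,2],[0,0,0],[0,0,0],[0,0,0],[0,0,0]],"yaw":[0,0,0,0,0,0,0]}'
```

```text
time: 35.15
ee_pos: [0.6269, -0.2576, 0.0866]
tcp_rot: [179.8, -0.1, 179.6]
wrist_force: [-0.2, -0.4, 5.8]
opening: 0.041
grasp_force: 41.3
```

Contact. Release, rise, move clear to the side over the drawer, and check all four.

```bash
python3 -m handwheel '{"gripper":[1,1,1,1,1,1,1,1],"slide":[[0,0,0],[0,0,0],[0,0,0],[0,0,0],[0,0,0],[0,0,0],[0,0,-5],[0,0,-15]],"yaw":[0,0,0,0,0,0,0,0]}'
python3 -m handwheel '{"gripper":[1,1,1,1,1,1,1,1],"slide":[[0,0,-35],[0,0,-40],[0,0,-40],[0,0,-20],[8,15,0],[10,35,0],[10,35,0],[10,35,0]],"yaw":[0,0,0,0,0,0,0,0]}'>/dev/null
python3 -m handwheel '{"gripper":[1,1,1,1,1,1,1,1],"slide":[[10,35,0],[10,35,0],[10,35,0],[10,35,0],[8,20,0],[0,0,0],[0,0,0],[0,0,0]],"yaw":[0,0,0,0,0,0,0,0]}'
python3 - <<'E'
from h import *
for i,z in enumerate((.183,.165,.147,.129)): print(i); T,S=seen(i,z)
a=np.vstack([cv2.resize(np.ascontiguousarray(T["img"][90:300,270:490]),(396,378)),]);b=cv2.resize(np.ascontiguousarray(S["img"][170:340,150:330]),(400,378))
cv2.imwrite("pics/fin.png",np.hstack([a,b])[:,:,::-1])
E
```

```text
time: 35.82
ee_pos: [0.6255, -0.257, 0.1037]
tcp_rot: [179.7, -0.3, 179.6]
wrist_force: [-0.3, -0.2, 0.8]
opening: 0.0855
grasp_force: 0.0
time: 37.15
ee_pos: [0.543, 0.0223, 0.2423]
tcp_rot: [179.8, -0.1, 179.6]
wrist_force: [-0.2, -0.6, 0.0]
opening: 0.0853
grasp_force: 0.0
0
[(77, np.float64(458.6), np.float64(245.0))] (460, 244)
plane [-0.7  3.   0. ]
[(47, np.float64(198.4), np.float64(196.6))] (199, 196)
plane [-2.7 -1.4 -0. ]
tri off mm [-2.1  0.8 -1.2] 2.3
1
[(28, np.float64(460.2), np.float64(206.7)), (9, np.float64(453.6), np.float64(195.0)), (7, np.float64(469.1), np.float64(196.3))] (461, 206)
plane [-0.6  3.4  0. ]
[(54, np.float64(216.9), np.float64(220.4))] (217, 220)
plane [-0.9 -0.8  0. ]
tri off mm [-1.4  1.5 -1.9] 1.7
2
[(76, np.float64(458.4), np.float64(169.3)), (21, np.float64(450.0), np.float64(157.7))] (458, 169)
plane [1.1 0.7 0. ]
[(51, np.float64(239.9), np.float64(244.2)), (16, np.float64(232.4), np.float64(232.8)), (6, np.float64(252.0), np.float64(249.5))] (240, 243)
plane [ 0.1 -1.8  0. ]
tri off mm [ 0.4 -0.5 -0.7] 1.2
3
[(46, np.float64(456.6), np.float64(137.5))] (457, 137)
plane [1.1 1.7 0. ]
[(111, np.float64(262.9), np.float64(262.0)), (46, np.float64(262.0), np.float64(268.2)), (19, np.float64(251.0), np.float64(277.1))] (262, 268)
plane [-11.5  13.3   0. ]
tri off mm [-2.4  5.5 12.7] 0.1
```

View pics/fin.png

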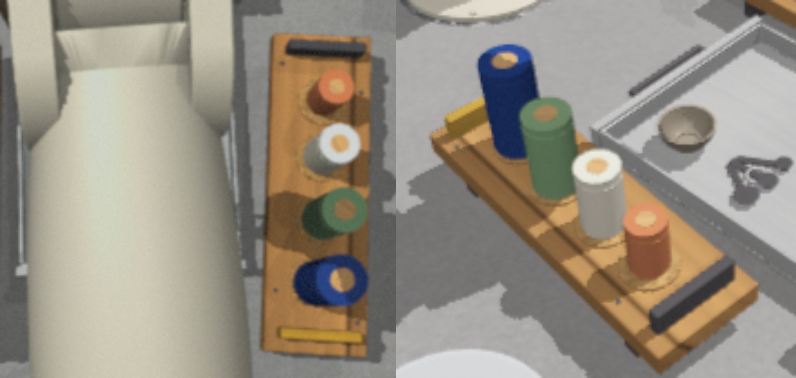

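The final views show all four upright on their coasters: blue by the brass (right panel (508,100)), then green (548,148), white (598,195) and terracotta (648,240). The bowl (686,128) stands in the drawer. For terracotta, the second scene blob (262,268) is its disc; the larger blob is shelf wood. It matches the prediction.

```bash
python3 -c "
from workcell import ticket
print(ticket.job_done())"
```

```text
the job is handed in; nothing more can be done
None
```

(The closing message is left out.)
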